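# Steady a rocking tool chest with a bench pin

## Robot

A 6-joint arm with a two-finger parallel gripper is mounted at the origin on the work surface. World frame = base frame: x ahead of the robot, y to its left, z up, the work surface at z = 0. Lengths are in m, angles in degrees, forces in N, time in s.
With the tool pointing down it reaches from about 0.4 to 0.825 m from the base axis. Payload 7 kg.
Tool frame: the origin (TCP) lies on the front face of the gripper's body, between the roots of the fingers; the fingertips stand 66 mm ahead of it and the grasp point (between the pads) lies 47 mm ahead of it; z points along the fingers, y is the line along which they close (so a half turn about z gives the same grasp; the last joint's range is limited). The gripper opens to 88 mm and grips with 3 to 60 N. Pads are 19 mm wide; open, the fingers measure 130 mm over their backs; the gripper's body (78 mm by 193 mm) begins 47 mm behind the grasp point.
Start: joints at [-59.868, 20.546, 0.682, 0, -70.136, -16.507], TCP at [0.159, -0.656, 0.292] pointing down, gripper open.
Joint ranges: [-176.03, 176.03], [-82.01, 121.73], [-58.28, 71.71], [-173.87, 95.51], [-174.79, -0.11], [-173.66, 173.66]. Speed limits (degrees/s): [136.94, 136.94, 172.46, 180, 180, 180].

## Interface

Orientations are given as [roll, pitch, yaw] about the fixed x, y, z axes, in that order (R = Rz(yaw) Ry(pitch) Rx(roll)).
In Python, from plant import ctrl gives the robot as it stands.
- The arm moves only by the tool send_rows, never from a script. Its argument "deltas" is a list of rows, each a list of 2 entries, a list of its own where there are three numbers: the shift along the tool's x, y, z each as a share of 800 mm, from -1 to 1, then the turn about the tool's z as a share of 90 degrees, from -1 to 1. A call has exactly 5 rows; each row is the pose to reach, as a shift and turn from the pose commanded when the call began, along the tool's axes at that moment; what a row does not reach only later rows make up. A row lasts 1/12 s, in which the tool goes at most 41.7 mm and 7.16 degrees, less where a joint would pass 70% of its speed; a pose out of reach is approached as far as the arm can. A call with a number of a shift or a turn outside -1 to 1 is refused whole. A call with a gripper value outside its range is refused whole. "gripper" is the opening, from 0 (shut) to 1 (fully open), set as the call begins (left out, the last holds). The fingers move at their own pace and stop on an object; the grip force is fixed at half the most. Time passes only in rows, so rows that repeat a pose let the fingers close, or fill a call up. It gives the time, the measured TCP pose, the force, the opening and the grip force at its end, in the units of the state.
- ctrl.get_obs(): the state, without advancing time (a new reading comes with each control period).
- ctrl.snapshot(name): name is "scene" or "top" or "wrist"; returns a dict with "color" (420x560x3 uint8, red, green, blue), "vertical_fov" (degrees; the focal length in pixels is half the picture's height over the tangent of half this angle, whatever the lens; pixels are square), "cx", "cy" (the principal point, pixels), "rvec" (rotation vector, rad) and "tvec" (3), from world to camera coordinates, as OpenCV has them. Camera axes: x right, y down, z forward; pixel columns grow to the right and rows downward; lengths in m; the calibration is good to about 2 mm. A picture is of the moment at which its call begins. There is no depth.
- ctrl.close_job(): hands the job in; it is judged then, once.
Trained networks look in a picture, given as the dict that the camera call returned (one of the last four; its "shot" number tells which), for a name from the list of things; names that differ only in an ending like _2 or _b are one class to them, and where a whole thing is asked for, a point or a joint stands for the part that bears it (a point fixed in the world has none). Each returns a list of dicts, best first, with "conf" (0 to 1); they miss things now and then, are a little off and sometimes report something else, mostly with a low value. They report only what shows in the picture. A call takes as long as a camera call. They do not tell look-alikes from the thing itself.
- ctrl.boxes_of(picture, thing): "xy" ([column, row] as shares, 0 to 1, of the picture: columns of its width, rows of its height, amid what is visible of it).
- ctrl.cut_out(picture, thing): "pixels" (420x560 bool, what is visible of it) and "xy" ([column, row] as shares, 0 to 1, of the picture: columns of its width, rows of its height, amid what is visible of it).
The state is a dict: "clock": time; "joint_pos": joint angles; "qvel": joint speeds; "tau": joint torques, N m; "tool_pos": TCP position; "orientation": TCP orientation; "force": force on the tool from outside, world axes, zero at the start; "moment": the same for the moment, N m; "opening": finger opening in m; "gripper_force": force on a finger pad.
Only numpy, scipy, OpenCV 4.12 (cv2) and the standard library are available. Lean on these libraries where they do the work, as an engineer would, in place of code of your own. Each camera call takes 0.05 s, during which the arm holds its last target. There are 200 camera calls.

## Task

The small drawer chest on the jeweller's bench rocks, because its foot nearest the robot on the robot's left is too short. Without picking anything up, push the wooden wedge, thin end first, under that short foot until it is snug and the chest no longer rocks, without shoving the chest out of place or jacking it up. Then press down firmly with a fingertip on the chest's top above that foot to prove it, and finish while still holding that press; leave the jar, the bur stand and the hammer alone.

Things in the scene. Friction and masses are not known exactly. Their poses are not given: they have to be found in the camera images.
- chest: loose wooden drawer chest, about 2.2 kg, 170 deep (x) x 250 wide (y) x 70 mm high, drawers on its -x side, facing the robot. Origin: centre of its footprint on the bench. Stands on 3 brass ball feet (22 mm balls, 70 mm in x, 110 mm in y from the centre); wooden underside 22 mm up. Rests level; a few N down on the short foot's corner rock it 0.045 to 0.08 rad, released it tips back
- short_foot (a point): bench-plane point straight below the centre of the short fourth ball foot (22 mm ball), fixed to the chest at (-70, +110, 0) mm from its origin. The ball's underside is 5.5 to 9.5 mm above the bench, different each time and not told. About 10 N upward under this foot would jack the chest up
- press_spot (a point): point on the chest's flat top above the short foot, (-68, +108, 70) mm from the chest's origin: where to press. Stay within 25 mm of it (farther in, the chest would not feel a rock); a firm press is 6 to 25 N
- wedge: loose dark wooden bench pin, a plain wedge, 80 g, 130 mm long (x), 60 mm wide (y). Flat underside; vertical butt 23 mm high at -x; top slopes evenly down to a 2 mm thin edge at +x. Origin: centre of underside. Starts with the thin edge 15 to 45 mm short of the foot's centre, within 20 mm sideways, 0.12 rad askew of the chest. Slides with under 1 N. Snug it resists 4 N or more and does not slip back
- wedge_tip (a point): middle of the wedge's thin edge, on the bench, 65 mm from the wedge's origin along its +x
- wedge_butt (a point): middle of the wedge's butt face, 10 mm above the bench, 65 mm from the wedge's origin along its -x: where to push
- jar: glass jar with a metal lid, 60 mm diameter, 85 mm high, standing to the right of the work; origin at the centre of its underside. To be left alone
- bur_stand: white stepped round bur stand, 96 mm diameter, 62 mm high, standing to the left of the chest; origin at the centre of its underside. To be left alone
- hammer: hammer lying flat, 220 mm long, to the left of the work; to be left alone
There are look-alikes about, which are no part of the job. Several things have the shape of the wedge; the one meant has the colours described above.

How it is judged (in metres and radians):
At the end, for the whole second after the job is handed in: Still pressing the chest's top with over 4 N, within 30 mm of above the short foot; under it the chest is level within 0.012 rad, within 20 mm of its start, and bears on the wedge lying flat on the bench, the foot 7 to 70 mm behind its thin edge and within 28 mm of its midline; all at rest (x of short_foot in the frame of wedge between -0.005 and 0.058 m and y of short_foot in the frame of wedge between -0.028 and 0.028 m and height (world z) of wedge below 0.005 m and angle between wedge's own z axis and vertical below 0.05 rad and angle between chest's own z axis and vertical below 0.012 rad and distance of chest from where it was at the start of the episode below 0.02 m and contact force between the fingers and chest above 4 N and horizontal distance between the grasp point and press_spot below 0.03 m and height (world z) of the grasp point above 0.072 m and contact force between wedge and chest above 1 N and linear speed of each of chest, wedge below 0.02 m/s); the arm keeps its last pose, push and grip.
It fails at once if the wedge is lifted off the bench (height (world z) of wedge above 0.012 m or angle between wedge's own z axis and vertical above 0.35 rad).
It fails at once if the chest is lifted or tipped over (height (world z) of chest above 0.02 m or angle between chest's own z axis and vertical above 0.17 rad).
It fails at once if the jar is disturbed (moved over 25 mm) (distance of jar from where it was at the start of the episode above 0.025 m).
It fails at once if the bur stand is disturbed (moved over 25 mm) (distance of bur_stand from where it was at the start of the episode above 0.025 m).
It fails at once if the hammer is disturbed (moved over 25 mm) (distance of hammer from where it was at the start of the episode above 0.025 m).
It also fails if it takes over 40 s, if anything falls off the work surface, if the arm or the gripper's body presses on something with over 40 N, if the wrist force passes 120 N, or if a joint passes its speed limit or range.

## Working session

There is one attempt and no reset: what is moved stays moved. The work goes in short steps, Python scripts to look and compute and a tool call to move; the robot and the scene stay as the last step left them, time stands still between calls to the robot, and variables do not carry over. Pictures are saved under pics/ and viewed, at most 10 in all, crops included, and the job is handed in when it is done.

Besides the shell and the picture viewer there is one more tool, called after "Call:" as name([rows], argument=value, ...), one row to a line, values as JSON. send_rows: Moves the arm, as the interface text tells. Shift numbers are shares of 800 mm and turn numbers shares of 90 degrees, none past 1 either way. Its arguments: {"type":"object","properties":{"deltas":{"type":"array","items":{"type":"array"}},"gripper":{"type":"number"}},"required":["deltas"]}

```bash
mkdir -p pics; cat > h.py <<'E'
import numpy as np,cv2
from plant import ctrl
def cam(s):
    f=210/np.tan(np.radians(s["vertical_fov"])/2)
    K=np.array([[f,0,s["cx"]],[0,f,s["cy"]],[0,0,1.]])
    return K,np.array(s["rvec"],float),np.array(s["tvec"],float)
def proj(s,P):
    K,r,t=cam(s); return cv2.projectPoints(np.array(P,float).reshape(-1,3),r,t,K,None)[0][:,0]
def ray(s,uv,z):
    K,r,t=cam(s);R=cv2.Rodrigues(r)[0];c=-R.T@t
    uv=np.array(uv,float).reshape(-1,2)
    d=np.c_[uv,np.ones(len(uv))]@np.linalg.inv(K).T@R
    return c+d*((z-c[2])/d[:,2])[:,None]
def save(s,n,box=None,k=1):
    im=s["color"][:,:,::-1]
    if box: im=im[box[1]:box[3],box[0]:box[2]]
    cv2.imwrite(n,cv2.resize(im,None,fx=k,fy=k,interpolation=cv2.INTER_CUBIC))
E
python3 - <<'E'
from h import *
o=ctrl.get_obs();print(o)
a=ctrl.snapshot("top");b=ctrl.snapshot("scene")
cv2.imwrite("pics/a.png",np.vstack([a["color"],b["color"]])[:,:,::-1][:, :] if 0 else cv2.resize(np.hstack([a["color"],b["color"]])[:,:,::-1],(800,300)))
save(a,"pics/top.png",None,1.4)
for s in (a,b):
  for n in ["chest","wedge","jar","bur_stand","hammer"]:
    for d in ctrl.cut_out(s,n)[:5]:
      uv=np.array(d["xy"])*[560,420]; print(n,round(d["conf"],2),uv.round(),ray(s,uv,0.02).round(3),d["pixels"].sum())
E
```

```text
{'clock': 0.0, 'joint_pos': array([-5.98681322e+01,  2.05916906e+01,  6.32522278e-01, -2.10644652e-02,
       -7.01341981e+01, -1.65065964e+01]), 'qvel': array([ 0.01448546,  0.1375641 , -0.03448683,  0.00450674,  0.0512338 ,
       -0.05017185]), 'tau': array([ 7.48235880e-05, -5.82715237e+01,  2.93063557e+01,  6.99765980e+00,
        6.99490993e-03, -1.30438784e-04]), 'tool_pos': array([ 0.158903  , -0.65563368,  0.29120722]), 'orientation': array([ 1.79904855e+02, -7.54487492e-03, -1.66381897e+02]), 'force': array([-0.21306263, -0.16637519, -0.09938862]), 'moment': array([ 0.03102945, -0.00759842, -0.01626512]), 'gripper_force': 0.0, 'opening': 0.0878827436172974}
chest 0.97 [355. 170.] [[ 0.689 -0.27   0.02 ]] 5258
wedge 0.94 [246. 202.] [[0.588 0.053 0.02 ]] 827
wedge 0.79 [247. 146.] [[0.757 0.054 0.02 ]] 872
wedge 0.7 [261. 279.] [[0.36  0.005 0.02 ]] 903
wedge 0.63 [307. 217.] [[ 0.545 -0.128  0.02 ]] 875
wedge 0.6 [325. 286.] [[ 0.342 -0.182  0.02 ]] 834
jar 0.96 [407. 264.] [[ 0.409 -0.425  0.02 ]] 406
bur_stand 0.68 [149. 189.] [[0.622 0.344 0.02 ]] 824
hammer 0.59 [126. 245.] [[0.454 0.407 0.02 ]] 862
hammer 0.55 [150. 193.] [[0.608 0.341 0.02 ]] 850
chest 0.98 [186. 244.] [[ 0.682 -0.277  0.02 ]] 5172
wedge 0.96 [290. 299.] [[0.778 0.065 0.02 ]] 977
wedge 0.88 [297. 240.] [[0.591 0.041 0.02 ]] 794
wedge 0.78 [252. 172.] [[ 0.357 -0.171  0.02 ]] 514
wedge 0.63 [301. 187.] [[0.383 0.007 0.02 ]] 544
wedge 0.62 [252. 225.] [[ 0.57  -0.104  0.02 ]] 722
jar 0.57 [172. 169.] [[ 0.407 -0.445  0.02 ]] 441
bur_stand 0.73 [401. 271.] [[0.622 0.351 0.02 ]] 955
hammer 0.65 [424. 228.] [[0.455 0.409 0.02 ]] 844
```

View pics/top.png

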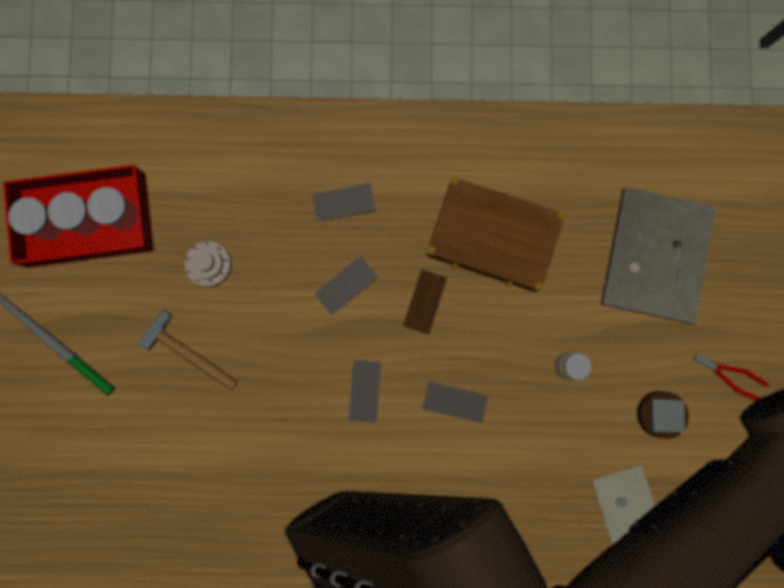

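View pics/a.png

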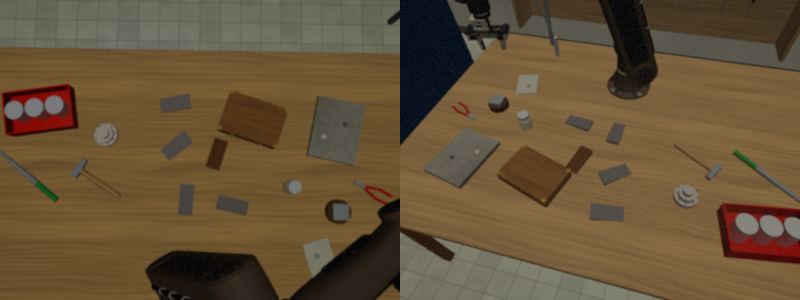

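The dark-brown wedge is at top pixel (304,216) in the raw image. The four grey look-alikes are at (247,146), (246,202), (261,279) and (325,286). The chest's near-left corner is at about (307,180), directly beyond the brown wedge.

```bash
cat >> h.py <<'E'
from scipy.optimize import minimize
CH=np.array([[x,y,z] for x in(-.085,.085) for y in(-.125,.125) for z in(.022,.07)])
WD=np.array([[x,y,z] for y in(-.03,.03) for x,z in((-.065,0),(-.065,.023),(.065,0),(.065,.002))])
def place(P,q):
    c,s=np.cos(q[2]),np.sin(q[2]); return P@np.array([[c,s,0],[-s,c,0],[0,0,1]])+[q[0],q[1],0]
def sil(s,P,k=4):
    m=np.zeros((420*k,560*k),np.uint8); h=cv2.convexHull((proj(s,P)*k+(k-1)/2).round().astype(np.int32))
    cv2.fillConvexPoly(m,h,1); return m
def fit(views,P,q0,step=(.01,.01,.08)):
    ms=[(s,cv2.resize(m.astype(np.uint8),None,fx=4,fy=4,interpolation=cv2.INTER_NEAREST)) for s,m in views]
    def cost(q):
        r=0
        for s,m in ms:
            a=sil(s,place(P,q)); r+=1-(a&m).sum()/max(1,(a|m).sum())
        return r/len(ms)
    best=None
    for k in(1,.3):
        q0=np.array(q0,float); S=np.vstack([q0]+[q0+np.eye(3)[i]*step[i]*k for i in range(3)])
        best=minimize(cost,q0,method="Nelder-Mead",options=dict(initial_simplex=S,xatol=2e-4,fatol=1e-4)); q0=best.x
    return best.x,best.fun
def near(s,n,uv):
    L=ctrl.cut_out(s,n)
    if not L: return None
    d=min(L,key=lambda d:np.hypot(*(np.array(d["xy"])*[560,420]-uv)))
    return d["pixels"]
E
python3 - <<'E'
from h import *
a=ctrl.snapshot("top");b=ctrl.snapshot("scene")
va=[(a,near(a,"chest",(355,170))),(b,near(b,"chest",(186,244)))]
vw=[(a,near(a,"wedge",(307,217))),(b,near(b,"wedge",(252,225)))]
for v,P,q in((va,CH,(.68,-.27,-.28)),(vw,WD,(.55,-.12,-.28))):
    for u in (v,v[:1],v[1:]): r,f=fit(u,P,q); print(r.round(4),round(f,3))
save(a,"pics/crop.png",(230,110,430,310),3)
E
```

```text
[ 0.6919 -0.2619 -0.3063] 0.04
[ 0.6896 -0.2619 -0.3043] 0.026
[ 0.695  -0.2603 -0.302 ] 0.033
[ 0.5515 -0.1182 -0.3183] 0.079
[ 0.5515 -0.1194 -0.3203] 0.049
[ 0.5517 -0.1155 -0.3013] 0.072
```

View pics/crop.png

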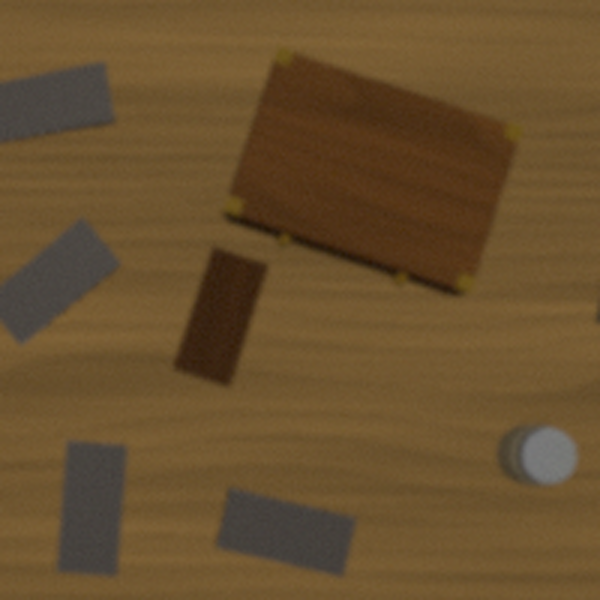

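The crop shows the dark-brown wedge at (222,316), in front of the chest's near-left corner at (235,208), so the choice holds. Next I move over to a point behind its butt.

Call:
send_rows([
  [[-0.033, 0.039, 0], 0],
  [[-0.066, 0.078, 0], 0],
  [[-0.1, 0.117, 0], 0],
  [[-0.13, 0.152, 0], 0],
  [[-0.16, 0.19, 0], 0],
], gripper=0)

```text
clock: 1.32
tool_pos: [0.2481, -0.4767, 0.2922]
orientation: [-180.0, 0.0, -166.4]
force: [0.8, 0.3, -0.2]
opening: 0.0597
gripper_force: 0.0
```

Call:
send_rows([
  [[-0.033, 0.039, 0], 0],
  [[-0.066, 0.078, 0], 0],
  [[-0.1, 0.117, 0], 0],
  [[-0.13, 0.152, 0], 0],
  [[-0.16, 0.19, 0], 0],
])

```text
clock: 1.73
tool_pos: [0.3367, -0.2987, 0.2926]
orientation: [-180.0, 0.1, -166.4]
force: [0.5, -0.0, 0.9]
opening: 0.0264
gripper_force: 0.0
```

Call:
send_rows([
  [[-0.033, 0.039, 0], 0.07],
  [[-0.066, 0.078, 0], 0.14],
  [[-0.1, 0.117, 0], 0.21],
  [[-0.13, 0.152, 0], 0.28],
  [[-0.16, 0.19, 0], 0.35],
])

```text
clock: 2.15
tool_pos: [0.4151, -0.1429, 0.2926]
orientation: [180.0, 0.1, 164.1]
force: [1.3, -0.9, 0.3]
opening: 0.0007
gripper_force: 0.0
```

```bash
cat >> h.py <<'E'
def delta(pos,yaw=None):
    "shares from measured pose to TCP pos (world), tool yaw deg"
    o=ctrl.get_obs();y=np.radians(o["orientation"][2]);d=np.array(pos)-o["tool_pos"]
    x=np.array([np.cos(y),np.sin(y),0]);yy=np.array([np.sin(y),-np.cos(y),0])
    t=0 if yaw is None else -((yaw-np.degrees(y)+180)%360-180)/90
    return np.round([x@d/.8,yy@d/.8,-d[2]/.8],4),round(t,4),o["tool_pos"].round(4),o["orientation"].round(2),o["force"].round(2)
E
python3 - <<'E'
from h import *
print(delta([.447,-.084,.29],162))
s=ctrl.snapshot("wrist");save(s,"pics/w1.png",None,1)
for n,P,q in(("wedge",WD,(.5515,-.118,-.315)),("chest",CH,(.691,-.262,-.304))):
    uv=proj(s,place(P,q)).mean(0);print(n,uv)
    m=near(s,n,uv)
    if m is not None: print(m.sum(),fit([(s,m)],P,q))
E
```

```text
(array([-0.0182,  0.0817,  0.0033]), np.float64(0.0234), array([ 0.4151, -0.1429,  0.2926]), array([1.7998e+02, 7.0000e-02, 1.6411e+02]), array([ 1.26, -0.88,  0.31]))
wedge [337.97054936 273.95662084]
2474 (array([ 0.55063369, -0.11735452, -0.32104954]), np.float64(0.5452556929382238))
chest [252.07285401 418.73621029]
452 (array([ 0.75651715, -0.2703729 ,  0.50416739]), np.float64(0.9269863455542415))
```

View pics/w1.png

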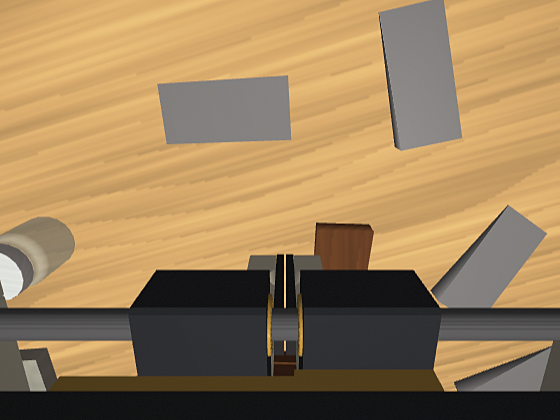

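The wrist view shows the brown wedge's butt at (316–373, 223–231), with the grey look-alikes around it. The fingers hide the rest and the chest is out of view. I'll compare the butt corners with the estimate.

```bash
python3 - <<'E'
from h import *
s=ctrl.snapshot("wrist")
q=(.5515,-.118,-.315)
print(proj(s,place(np.array([[-.065,.03,.0],[-.065,-.03,.0],[-.065,.03,.023],[-.065,-.03,.023]]),q)).round(1))
im=s["color"][215:275,300:390].astype(int); m=(im[...,0]-im[...,2]>20)&(im.sum(2)<250)
for r in range(0,60,6):
    c=np.where(m[r])[0]; print(r+215,c.min()+300 if len(c) else None,c.max()+300 if len(c) else None)
E
```

```text
[[367.6 224. ]
 [314.3 221.6]
 [372.3 231.7]
 [316.  229.2]]
215 None None
221 None None
227 315 369
233 315 372
239 314 371
245 314 370
251 313 369
257 320 367
263 321 366
269 322 366
```

Call:
send_rows([
  [[-0.009, 0.045, 0], 0.012],
  [[-0.018, 0.09, 0], 0.023],
  [[-0.018, 0.09, 0.045], 0.023],
  [[-0.018, 0.09, 0.09], 0.023],
  [[-0.018, 0.09, 0.12], 0.023],
])

```text
clock: 2.77
tool_pos: [0.4466, -0.0797, 0.1938]
orientation: [-180.0, -0.1, 162.4]
force: [0.4, 1.0, -0.2]
opening: 0.0006
gripper_force: 0.0
```

Call:
send_rows([
  [[0, 0, 0.04], 0],
  [[0, 0, 0.08], 0],
  [[0, 0, 0.12], 0],
  [[0, 0, 0.14], 0],
  [[0, 0, 0.15], 0],
])

```text
clock: 3.18
tool_pos: [0.4462, -0.0805, 0.0739]
orientation: [-179.9, -0.2, 162.3]
force: [-1.2, 0.0, 0.4]
opening: 0.0007
gripper_force: 0.0
```

```bash
python3 - <<'E'
from h import *
print(delta([.449,-.078,.070],162))
E
```

```text
(array([-0.0024,  0.0041,  0.0048]), np.float64(0.0031), array([ 0.4462, -0.0805,  0.0739]), array([-179.88,   -0.21,  162.28]), array([-1.21,  0.02,  0.41]))
```

Call:
send_rows([
  [[-0.012, 0, 0.002], 0],
  [[-0.024, 0, 0.002], 0],
  [[-0.034, 0, 0.002], 0],
  [[-0.038, 0.0, 0.002], 0],
  [[-0.04, 0.0, 0.002], 0],
])

```text
clock: 3.6
tool_pos: [0.48, -0.0891, 0.0756]
orientation: [179.9, 0.1, 162.3]
force: [-0.8, -0.2, 0.3]
opening: 0.0003
gripper_force: 0.0
```

Call:
send_rows([
  [[-0.009, 0.001, 0], 0],
  [[-0.018, 0.003, 0], 0],
  [[-0.027, 0.006, 0], 0],
  [[-0.036, 0.009, 0], 0],
  [[-0.04, 0.01, 0], 0],
])

```text
clock: 4.02
tool_pos: [0.5128, -0.0907, 0.0747]
orientation: [180.0, 0.0, 162.3]
force: [-0.6, -0.1, 0.1]
opening: 0.0001
gripper_force: 0.3
```

```bash
cat > look.py <<'E'
from h import *
def look(save_as=None):
    a=ctrl.snapshot("top");b=ctrl.snapshot("scene");o=ctrl.get_obs()
    c0=(.691,-.262,-.304); p=o["tool_pos"]; w0=(p[0]+.071,p[1]-.023,-.315)
    out=[]
    for n,P,q in(("chest",CH,c0),("wedge",WD,w0)):
        for s in(a,b):
            m=near(s,n,proj(s,place(P,q)).mean(0))
            if m is not None: r,f=fit([(s,m)],P,q); print(n,m.sum(),r.round(4),round(f,3)); out.append((s,m))
    if save_as: save(b,save_as,(130,150,330,320),4)
    print(p.round(4),o["orientation"].round(2),o["force"].round(2))
E
python3 -c "
from look import *
look('pics/s1.png')"
```

```text
chest 5145 [ 0.69   -0.2619 -0.3137] 0.029
wedge 245 [ 0.5982 -0.1272 -0.3192] 0.725
wedge 682 [ 0.585  -0.1196 -0.3257] 0.183
[ 0.5121 -0.0908  0.0744] [1.8000e+02 2.0000e-02 1.6233e+02] [-0.48 -0.52  0.59]
```

View pics/s1.png

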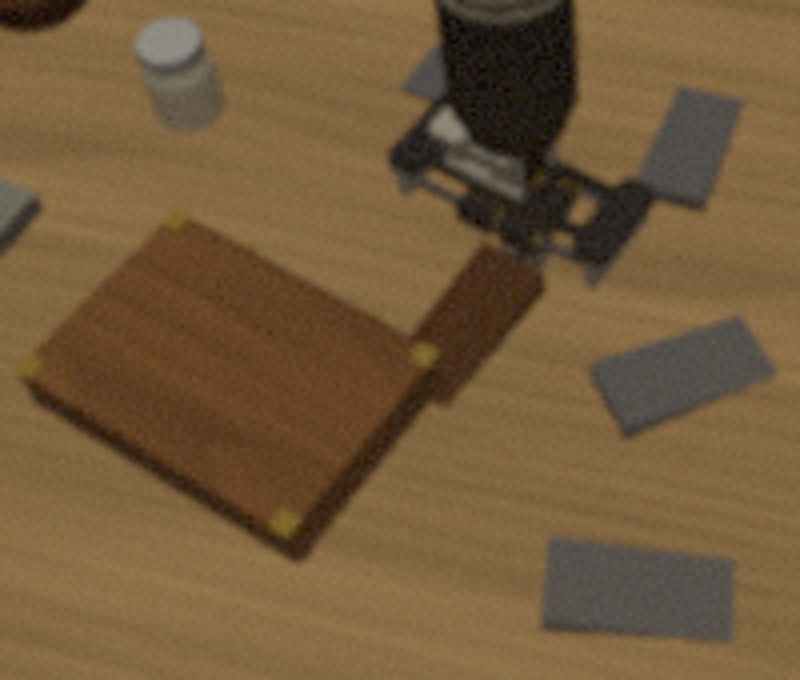

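The scene crop shows the wedge flush with the finger, with its thin end at (440,400) just reaching the chest's near-left corner at (424,355). I'll check the reprojection.

```bash
python3 - <<'E'
from h import *
b=ctrl.snapshot("scene")
f=lambda P,q:((proj(b,place(np.array(P),q))-[130,150])*4+2).round()
print(f([[.065,.03,0],[-.065,.03,.023],[-.065,-.03,.023],[.065,-.03,0]],(.585,-.1196,-.3257)))
print(f([[-.085,.125,.07],[.085,.125,.07],[.085,-.125,.07],[-.085,-.125,.07]],(.69,-.262,-.309)))
E
```

```text
[[450. 408.]
 [546. 272.]
 [484. 239.]
 [387. 372.]]
[[438. 345.]
 [289. 528.]
 [ 16. 363.]
 [175. 204.]]
```

Call:
send_rows([
  [[-0.006, 0, 0], 0],
  [[-0.012, 0, 0], 0],
  [[-0.018, 0, 0], 0],
  [[-0.022, 0, 0], 0],
  [[-0.024, 0, 0], 0],
])

```text
clock: 4.78
tool_pos: [0.5302, -0.0969, 0.0745]
orientation: [-180.0, 0.0, 162.3]
force: [-1.2, -0.2, 0.4]
opening: 0.0005
gripper_force: 0.4
```

Call:
send_rows([
  [[-0.002, 0, 0], 0],
  [[-0.004, 0, 0], 0],
  [[-0.006, 0, 0], 0],
  [[-0.008, 0, 0], 0],
  [[-0.01, 0, 0], 0],
])

```text
clock: 5.2
tool_pos: [0.5373, -0.0992, 0.0746]
orientation: [180.0, -0.0, 162.3]
force: [-1.6, 0.4, -0.4]
opening: 0.0005
gripper_force: 0.2
```

Call:
send_rows([
  [[-0.001, 0, 0], 0],
  [[-0.002, 0, 0], 0],
  [[-0.003, 0, 0], 0],
  [[-0.004, 0, 0], 0],
  [[-0.005, 0, 0], 0],
])

```text
clock: 5.62
tool_pos: [0.5411, -0.1004, 0.0746]
orientation: [-180.0, -0.0, 162.3]
force: [-0.2, 0.3, -0.0]
opening: 0.0009
gripper_force: 0.2
```

Call:
send_rows([
  [[-0.001, 0, 0], 0],
  [[-0.002, 0, 0], 0],
  [[-0.003, 0, 0], 0],
  [[-0.004, 0, 0], 0],
  [[-0.005, 0, 0], 0],
])

```text
clock: 6.03
tool_pos: [0.5449, -0.1016, 0.0746]
orientation: [-180.0, -0.0, 162.3]
force: [-0.7, -0.3, 1.5]
opening: 0.0006
gripper_force: 0.4
```

Call:
send_rows([
  [[-0.001, 0, 0], 0],
  [[-0.002, 0, 0], 0],
  [[-0.003, 0, 0], 0],
  [[-0.004, 0, 0], 0],
  [[-0.004, 0, 0], 0],
])

```text
clock: 6.45
tool_pos: [0.5481, -0.1026, 0.0746]
orientation: [180.0, 0.0, 162.3]
force: [0.5, -0.3, 0.1]
opening: 0.0005
gripper_force: 0.0
```

Call:
send_rows([
  [[-0.001, 0, 0], 0],
  [[-0.002, 0, 0], 0],
  [[-0.003, 0, 0], 0],
  [[-0.004, 0, 0], 0],
  [[-0.004, 0, 0], 0],
])

```text
clock: 6.87
tool_pos: [0.5512, -0.1036, 0.0746]
orientation: [180.0, 0.0, 162.3]
force: [0.8, 0.3, 0.2]
opening: 0.0004
gripper_force: 0.0
```

Call:
send_rows([
  [[-0.001, 0, 0], 0],
  [[-0.002, 0, 0], 0],
  [[-0.003, 0, 0], 0],
  [[-0.003, 0, 0], 0],
  [[-0.003, 0, 0], 0],
])

```text
clock: 7.28
tool_pos: [0.5534, -0.1043, 0.0746]
orientation: [180.0, 0.0, 162.3]
force: [-0.5, -0.5, 0.1]
opening: 0.0003
gripper_force: 0.0
```

Call:
send_rows([
  [[-0.001, 0, 0], 0],
  [[-0.002, 0, 0], 0],
  [[-0.003, 0, 0], 0],
  [[-0.003, 0, 0], 0],
  [[-0.003, 0, 0], 0],
])

```text
clock: 7.7
tool_pos: [0.5551, -0.1051, 0.0745]
orientation: [-180.0, -0.0, 162.3]
force: [-4.1, 0.1, 2.0]
opening: 0.0006
gripper_force: 1.6
```

```bash
python3 -c "
from look import *
look('pics/s2.png')
print([ctrl.get_obs()['force'].round(1) for _ in range(2)])"
```

```text
chest 4925 [ 0.6906 -0.2618 -0.3135] 0.067
chest 5038 [ 0.6953 -0.2601 -0.3226] 0.033
wedge 911 [ 0.6261 -0.1281 -0.315 ] 1.0
wedge 548 [ 0.6276 -0.1305 -0.2838] 0.376
[ 0.5551 -0.1051  0.0745] [-1.7999e+02 -4.0000e-02  1.6231e+02] [-2.64  1.24  2.6 ]
[array([-3.5,  0.6,  2. ]), array([-3.5,  0.6,  2. ])]
```

View pics/s2.png

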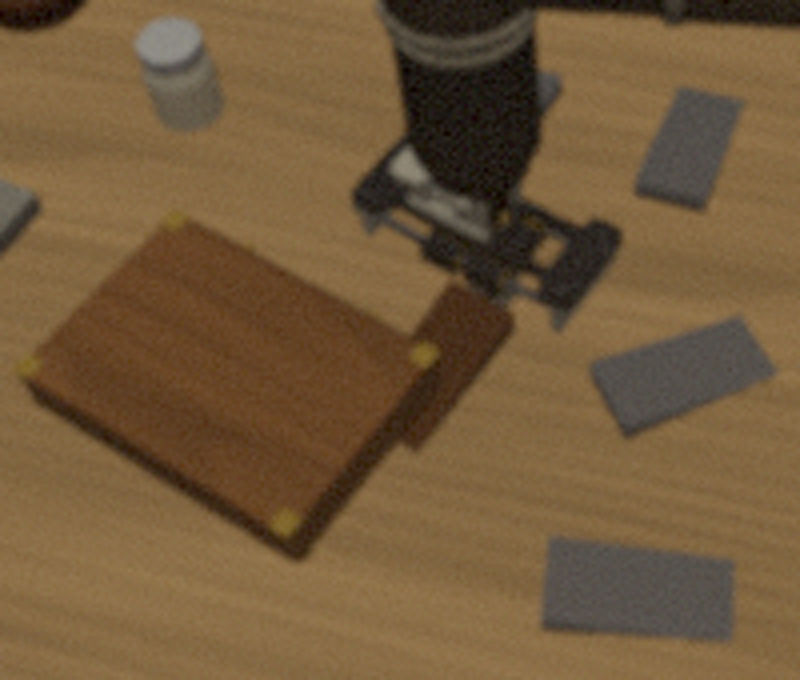

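The force rose to about 4 N at roughly 37 mm of insertion. The chest corner is still at (424,355), so the chest hasn't moved. One more small nudge.

Call:
send_rows([
  [[-0.0005, 0, 0], 0],
  [[-0.001, 0, 0], 0],
  [[-0.001, 0, 0], 0],
  [[-0.001, 0, 0], 0],
  [[-0.001, 0, 0], 0],
])

```text
clock: 8.42
tool_pos: [0.556, -0.1053, 0.0745]
orientation: [-180.0, -0.0, 162.3]
force: [-4.6, 0.5, 3.5]
opening: 0.0005
gripper_force: 2.5
```

Call:
send_rows([
  [[0.01, 0, 0], 0],
  [[0.03, 0, 0], 0],
  [[0.04, 0, -0.03], 0],
  [[0.04, 0, -0.08], 0],
  [[0.04, 0, -0.12], 0],
])

```text
clock: 8.83
tool_pos: [0.5259, -0.0954, 0.1723]
orientation: [-180.0, 0.1, 162.4]
force: [2.0, -0.2, -0.4]
opening: 0.0006
gripper_force: 0.0
```

Call:
send_rows([
  [[-0.03, 0, -0.03], 0],
  [[-0.07, 0, -0.03], 0],
  [[-0.11, 0, -0.03], 0],
  [[-0.14, 0, -0.03], 0],
  [[-0.165, 0, -0.03], 0],
])

```text
clock: 9.25
tool_pos: [0.654, -0.1361, 0.195]
orientation: [180.0, 0.2, 162.3]
force: [0.7, 0.7, 0.6]
opening: 0.0008
gripper_force: 0.0
```

```bash
python3 -c "
from look import *
look()
print(delta([.659,-.1385,.138],162.3))"
```

```text
chest 2650 [ 0.6869 -0.2655 -0.2956] 0.499
chest 5079 [ 0.6952 -0.2602 -0.312 ] 0.029
wedge 505 [ 0.7255 -0.1594 -0.315 ] 1.0
wedge 375 [ 0.6336 -0.1196  0.0012] 0.57
[ 0.6545 -0.1364  0.194 ] [1.7999e+02 1.5000e-01 1.6229e+02] [-0.97 -0.14 -0.33]
(array([-0.0106, -0.0007,  0.0707]), np.float64(0.0003), array([ 0.6511, -0.1354,  0.1946]), array([1.7999e+02, 2.0000e-02, 1.6232e+02]), array([ 0.05, -0.29,  1.13]))
```

Call:
send_rows([
  [[-0.004, 0, 0.02], 0],
  [[-0.008, 0, 0.04], 0],
  [[-0.009, 0, 0.055], 0],
  [[-0.009, 0, 0.063], 0],
  [[-0.009, 0, 0.066], 0],
])

```text
clock: 9.97
tool_pos: [0.6575, -0.1376, 0.1406]
orientation: [-180.0, -0.1, 162.3]
force: [0.1, 0.1, -1.2]
opening: 0.0003
gripper_force: 0.0
```

Call:
send_rows([
  [[0, 0, 0.001], 0],
  [[0, 0, 0.002], 0],
  [[0, 0, 0.003], 0],
  [[0, 0, 0.004], 0],
  [[0, 0, 0.005], 0],
])

```text
clock: 10.38
tool_pos: [0.6586, -0.1378, 0.1383]
orientation: [180.0, 0.1, 162.3]
force: [0.4, 0.4, -0.2]
opening: 0.0002
gripper_force: 0.0
```

Call:
send_rows([
  [[0, 0, 0.001], 0],
  [[0, 0, 0.002], 0],
  [[0, 0, 0.0025], 0],
  [[0, 0, 0.003], 0],
  [[0, 0, 0.003], 0],
])

```text
clock: 10.8
tool_pos: [0.6583, -0.1379, 0.1354]
orientation: [-180.0, -0.0, 162.3]
force: [-0.6, 0.6, 1.6]
opening: 0.0003
gripper_force: 0.4
```

Call:
send_rows([
  [[0, 0, 0.0005], 0],
  [[0, 0, 0.001], 0],
  [[0, 0, 0.001], 0],
  [[0, 0, 0.001], 0],
  [[0, 0, 0.001], 0],
])

```text
clock: 11.22
tool_pos: [0.6584, -0.1378, 0.1353]
orientation: [180.0, 0.0, 162.3]
force: [-3.7, 1.4, 6.0]
opening: 0.0007
gripper_force: 2.9
```

Call:
send_rows([
  [[0, 0, 0.0005], 0],
  [[0, 0, 0.001], 0],
  [[0, 0, 0.001], 0],
  [[0, 0, 0.001], 0],
  [[0, 0, 0.001], 0],
])

```text
clock: 11.63
tool_pos: [0.6584, -0.1378, 0.1352]
orientation: [-180.0, 0.0, 162.3]
force: [-4.0, 2.0, 10.7]
opening: 0.0006
gripper_force: 5.1
```

Call:
send_rows([
  [[0, 0, 0], 0],
  [[0, 0, 0], 0],
  [[0, 0, 0], 0],
  [[0, 0, 0], 0],
  [[0, 0, 0], 0],
])

```text
clock: 12.05
tool_pos: [0.6584, -0.1378, 0.1352]
orientation: [-180.0, 0.0, 162.3]
force: [-5.0, 2.1, 11.0]
opening: 0.0005
gripper_force: 5.1
```

```bash
python3 -c "
from look import *
look('pics/s3.png')"
```

```text
chest 2829 [ 0.6884 -0.264  -0.2951] 0.468
chest 4873 [ 0.6959 -0.2608 -0.314 ] 0.07
wedge 503 [ 0.7294 -0.1608 -0.315 ] 1.0
wedge 125 [ 0.6343 -0.1162 -0.1038] 0.853
[ 0.6584 -0.1378  0.1352] [-1.8000e+02  4.0000e-02  1.6234e+02] [-4.6   2.12 10.62]
```

View pics/s3.png

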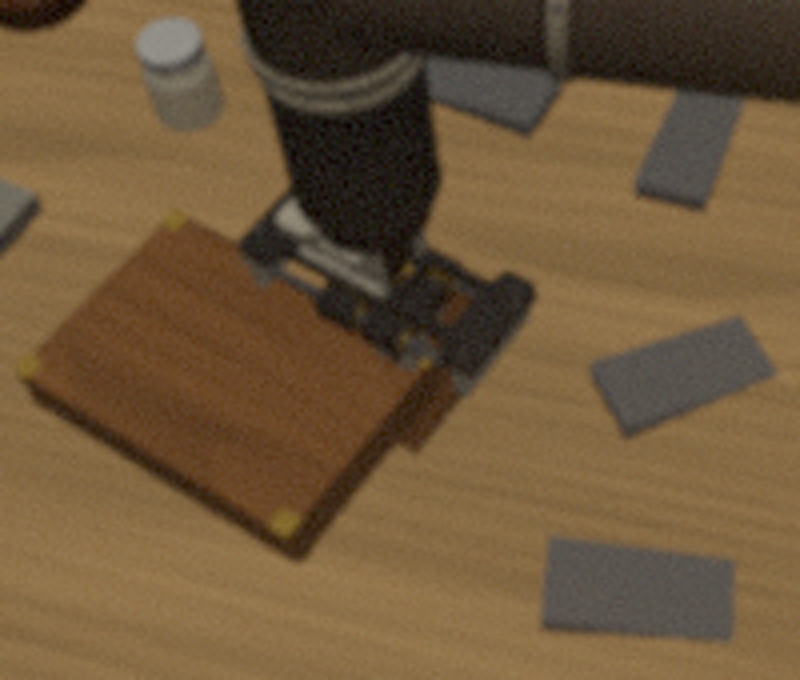

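The fingertip is pressing with 11 N at the near-left corner. The wedge's thin end (415,450) and the chest's back corner (285,522) are where they were before the press, so nothing rocked or slipped. Handing in.

```bash
python3 -c "
from plant import ctrl
print(ctrl.close_job())"
```

```text
the job is handed in; nothing more can be done
None
```

The job is handed in, but its verdict was not reported: the wedge is snug under the short foot, the chest did not move or rock, and the arm is still holding an 11 N press on the top above that foot.

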